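Open the jar gripper's compartment and shut the other two

ROBOT

A 6-joint arm with a two-finger parallel gripper is mounted at the origin on the work surface. World frame = base frame: x ahead of the robot, y to its left, z up, the work surface at z = 0. Lengths are in mm, angles in rad, forces in N, time in s.
With the tool pointing down it reaches from about 225 to 725 mm from the base axis. Payload 3.1 kg.
Tool frame: the origin (TCP) lies on the mounting face of the last link; the fingertips stand 173 mm ahead of it and the grasp point (between the pads) lies 155 mm ahead of it (bot.tip_extent is the distance from the TCP to the fingertips, in mm); z points along the fingers, y is the line along which they close (so a half turn about z gives the same grasp; the last joint's range is limited). The gripper opens to 85 mm and grips with 20 to 120 N. Pads are 22 mm wide; open, the fingers measure 114 mm over their backs; the gripper's body (76 mm by 85 mm) begins 54 mm behind the grasp point. The pads swing forward as they close: fully open they stand 13 mm farther back than shut.
Start: joints at [1.151, 0.048, 0.099, 1.622, 0, 1.443], TCP at [151.038, 502.798, 404.712] pointing down, gripper open.
Joint ranges: [-2.91, 2.91], [-0.99, 1.94], [-1.21, 1.42], [-2.12, 2.29], [-1.49, 1.47], [-3.14, 3.14]. Speed limits (rad/s): [2.79, 2.79, 3.14, 3.14, 3.14, 3.14].

INTERFACE

Orientations are given as [roll, pitch, yaw] about the fixed x, y, z axes, in that order (R = Rz(yaw) Ry(pitch) Rx(roll)).
In Python, from station import bot gives the robot as it stands.
- The arm moves only by the tool arm_command, never from a script. Its arguments are lists of equal length, an entry for each row: "angular": the turn, a rotation vector about the world's x, y, z in rad, a list of three; "travel": the shift along the world's x, y, z in mm, a list of three; "hand": the opening, from 0 (shut) to 1 (fully open). In form: {"angular": [[wx, wy, wz], ...], "travel": [[tx, ty, tz], ...], "hand": [hand, ...]}. A call has exactly 8 rows; each row is the pose to reach, as a shift and turn from the pose commanded when the call began; what a row does not reach only later rows make up. A row lasts 1/8 s, in which the tool goes at most 62.5 mm and 10.7 degrees, less where a joint would pass 70% of its speed; a pose out of reach is approached as far as the arm can. A call with a gripper value outside its range is refused whole. The fingers move at their own pace and stop on an object; the grip force is fixed at half the most. Time passes only in rows, so rows that repeat a pose let the fingers close, or fill a call up. It gives the time, the measured TCP pose, the force, the opening and the grip force at its end, in the units of the state.
- bot.sense(): the state, without advancing time (a new reading comes with each control period).
- bot.read_camera(name): name is "scene" or "top" or "wrist"; returns (picture, depth): 480x640x3 uint8, red, green, blue; 480x640 float32, mm along the optical axis (not along the pixel's ray), 0 where there is no reading.
- bot.get_calibration(name): a dict with "K" (3x3 intrinsics, pixels), "k1" (the pictures are not rectified: a ray, as slopes to the right and down, at radius r is drawn at 1 + k1 r^2 times it, then the intrinsics apply), "extrinsics" (4x4, takes a point from world to camera coordinates). Camera axes: x right, y down, z forward; pixel columns grow to the right and rows downward; lengths in mm; the calibration is good to about 2 mm. A picture is of the moment at which its call begins: read the wrist's pose just before it. get_calibration takes no time and is no camera call; for the wrist camera it gives the pose at the moment of the call.
- bot.hand_in(): hands the job in; it is judged then, once.
Trained networks look in the newest picture that a camera, given by its name, has taken for a name from the list of things; names that differ only in an ending like _2 or _b are one class to them, and where a whole thing is asked for, a point or a joint stands for the part that bears it (a point fixed in the world has none). Each returns a list of dicts, best first, with "conf" (0 to 1); they miss things now and then, are a little off and sometimes report something else, mostly with a low value. They report only what shows in the picture. A call takes as long as a camera call.
- bot.find_in(camera, query): "centre" ([row, column] in pixels, amid what is visible of it).
- bot.masks_of(camera, query): "region" (480x640 bool, what is visible of it) and "centre" ([row, column] in pixels, amid what is visible of it).
The state is a dict: "time": time; "joints": joint angles; "qd": joint speeds; "tau": joint torques, N m; "tool_pos": TCP position; "orientation": TCP orientation; "force": force on the tool from outside, world axes, zero at the start; "torque": the same for the moment, N m; "grip_width": finger opening in mm; "finger_force": force on a finger pad.
Only numpy, scipy, OpenCV 4.12 (cv2) and the standard library are available. Lean on these libraries where they do the work, as an engineer would, in place of code of your own. Each camera call takes 0.05 s, during which the arm holds its last target. There are 200 camera calls.

TASK

The jar gripper is needed next for the coffee jar: push the sliding cover of the crate compartment that holds the cone-shaped jar gripper fully open, and push the covers of the other two compartments fully shut. Only push the covers with the fingertips: pick nothing up, and leave the things in the compartments and around the crate where they are.

Things in the scene. Friction and masses are not known exactly. Their poses are not given: they have to be found in the camera images.
- crate: Wooden crate fixed to the counter, 140 mm deep (x), 322 wide (y). Origin: centre of its underside, on the counter; +x to its back (away from the robot), +y to its left. Three compartments, centres 104 mm apart in y, 94 mm wide inside, floor 10 mm up. Four 10 mm wide runners between and beside them, tops 84 mm up; front and back walls only 60 mm high, so fingertips pass over them.
- cover_left (a joint): Sliding cover of the left (+y) compartment: flat board 140 mm long (x), 92 wide (y), 20 thick, between two runners; underside 62, top 82 mm above the counter. In m: 0 = fully shut (flush with the crate's front and back), growing as it slides along the crate's -x (towards the robot); 0.10 = fully open, at its stop. Starts at 0.050 to 0.068. 2 N friction; stays where left. No handle.
- cover_left_front (a point): Middle of the front end face (towards the robot) of the left (+y) cover, 72 mm above the counter; moves with the cover. Pushing here along the crate's +x shuts it.
- cover_left_back (a point): Middle of the back end face of the left (+y) cover, 72 mm above the counter; moves with the cover. Pushing here along the crate's -x, from the uncovered back part of the compartment, opens it.
- bay_left (a point): Fixed point on the floor of the left (+y) compartment, 10 mm above the counter and 25 mm behind its middle; the thing kept in that compartment stands here within 10 mm.
- cover_mid (a joint): Sliding cover of the middle compartment: flat board 140 mm long (x), 92 wide (y), 20 thick, between two runners; underside 62, top 82 mm above the counter. In m: 0 = fully shut (flush with the crate's front and back), growing as it slides along the crate's -x (towards the robot); 0.10 = fully open, at its stop. Starts at 0.050 to 0.068. 2 N friction; stays where left. No handle.
- cover_mid_front (a point): Middle of the front end face (towards the robot) of the middle cover, 72 mm above the counter; moves with the cover. Pushing here along the crate's +x shuts it.
- cover_mid_back (a point): Middle of the back end face of the middle cover, 72 mm above the counter; moves with the cover. Pushing here along the crate's -x, from the uncovered back part of the compartment, opens it.
- bay_mid (a point): Fixed point on the floor of the middle compartment, 10 mm above the counter and 25 mm behind its middle; the thing kept in that compartment stands here within 10 mm.
- cover_right (a joint): Sliding cover of the right (-y) compartment: flat board 140 mm long (x), 92 wide (y), 20 thick, between two runners; underside 62, top 82 mm above the counter. In m: 0 = fully shut (flush with the crate's front and back), growing as it slides along the crate's -x (towards the robot); 0.10 = fully open, at its stop. Starts at 0.050 to 0.068. 2 N friction; stays where left. No handle.
- cover_right_front (a point): Middle of the front end face (towards the robot) of the right (-y) cover, 72 mm above the counter; moves with the cover. Pushing here along the crate's +x shuts it.
- cover_right_back (a point): Middle of the back end face of the right (-y) cover, 72 mm above the counter; moves with the cover. Pushing here along the crate's -x, from the uncovered back part of the compartment, opens it.
- bay_right (a point): Fixed point on the floor of the right (-y) compartment, 10 mm above the counter and 25 mm behind its middle; the thing kept in that compartment stands here within 10 mm.
- jar_gripper: Jar gripper: round cone of stepped ribs, of dull green silicone, 68 mm across at the foot, stepping in to 30 mm at the flat top, 34 mm high. Loose, standing in one of the three compartments, its back part seen through the opening. Origin: centre of its underside.
- scoop: Steel coffee scoop, a small round cup 44 mm across with a flat handle, 82 mm long, 28 mm high, loose in another compartment. Origin: under its middle.
- bag_clip: Bag clip of the same dull green, two straight bars side by side, 76 mm long and 30 mm wide, 28 mm high, loose in the remaining compartment. Origin: centre of its underside.
- coffee_jar: Brown glass coffee jar with a black cap, 84 mm across, 150 mm high, to the left of the crate. Origin: centre of its underside.
- canister: Stainless canister with a screw-top lid, 100 mm across, 151 mm high, to the right of the crate. Origin: centre of its underside.
- mug: White mug, 80 mm across, 90 mm high, left of the crate and nearer the robot. Origin: centre of its underside.
- pepper_mill: Dark wooden pepper mill, 50 mm across, 132 mm high, behind the crate. Origin: centre of its underside.
- tea_tin: Copper tea tin, 60 x 90 x 70 mm high, behind the crate. Origin: centre of its underside.
- spoon: Steel spoon, 160 mm long, lying to the right of the crate, nearer the robot. Origin: under its middle.

How it is judged (in metres and radians):
At the end, for the whole second after the job is handed in: The cover over the jar gripper is open to within 6 mm of its stop (above 0.094), the other two covers are within 5 mm of shut, all at rest, and everything in the compartments and around the crate is within 20 mm of where it stood (((horizontal distance between jar_gripper and bay_left below 0.04 m and value of joint cover_left above 0.094 m and value of joint each of cover_mid, cover_right below 0.005 m) or (horizontal distance between jar_gripper and bay_mid below 0.04 m and value of joint cover_mid above 0.094 m and value of joint each of cover_left, cover_right below 0.005 m) or (horizontal distance between jar_gripper and bay_right below 0.04 m and value of joint cover_right above 0.094 m and value of joint each of cover_left, cover_mid below 0.005 m)) and velocity of joint cover_left between -0.01 and 0.01 m/s and velocity of joint cover_mid between -0.01 and 0.01 m/s and velocity of joint cover_right between -0.01 and 0.01 m/s and distance of each of jar_gripper, scoop, bag_clip, coffee_jar, canister, mug, pepper_mill, tea_tin, spoon from where it was at the start of the episode below 0.02 m); the robot touches nothing.
It fails at once if a thing kept in the crate is lifted or shifted by more than 20 mm (distance of any of jar_gripper, scoop, bag_clip from where it was at the start of the episode above 0.02 m).
It fails at once if a thing standing around the crate is lifted, or shifted by more than 20 mm (distance of any of coffee_jar, canister, mug, pepper_mill, tea_tin, spoon from where it was at the start of the episode above 0.02 m).
It fails at once if a thing standing around the crate is tipped (angle between any of coffee_jar, canister, mug, pepper_mill, tea_tin, spoon's own z axis and vertical above 0.35 rad).
It also fails if it takes over 48 s, if anything falls off the work surface, if the arm or the gripper's body presses on something with over 40 N, if the wrist force passes 120 N, or if a joint passes its speed limit or range.

## Working session

There is one attempt and no reset: what is moved stays moved. The work goes in short steps, Python scripts to look and compute and a tool call to move; the robot and the scene stay as the last step left them, time stands still between calls to the robot, and variables do not carry over. Pictures are saved under pics/ and viewed, at most 10 in all, crops included, and the job is handed in when it is done.

Besides the shell and the picture viewer there is one more tool, called after "Emit:" as name(argument=value, ...) on one line, values as JSON. arm_command: Moves the arm, as the interface text tells. Its arguments: {"type":"object","properties":{"angular":{"type":"array","items":{"type":"array","items":{"type":"number"}}},"travel":{"type":"array","items":{"type":"array","items":{"type":"number"}}},"hand":{"type":"array","items":{"type":"number"}}},"required":["angular","travel","hand"]}

```bash
mkdir -p pics
cat > h.py <<'E'
import numpy as np, cv2
from station import bot
def w(cam,pts,depth,E=None):
    c=bot.get_calibration(cam);K=np.array(c["K"],float);E=np.array(c["extrinsics"])
    out=[]
    for r,cc in pts:
        z=depth[int(r),int(cc)]
        d=np.array([(cc-K[0,2])/K[0,0],(r-K[1,2])/K[1,1]]);u=d.copy()
        for _ in range(10): u=d/(1+c["k1"]*(u@u))
        p=np.array([u[0]*z,u[1]*z,z]);out.append(E[:3,:3].T@(p-E[:3,3]))
    return np.array(out)
def cloud(cam,depth):
    c=bot.get_calibration(cam);K=np.array(c["K"],float);E=np.array(c["extrinsics"])
    cc,r=np.meshgrid(np.arange(640.),np.arange(480.))
    d=np.stack([(cc-K[0,2])/K[0,0],(r-K[1,2])/K[1,1]],-1);u=d.copy()
    for _ in range(10): u=d/(1+c["k1"]*(u**2).sum(-1,keepdims=True))
    p=np.concatenate([u*depth[...,None],depth[...,None]],-1)
    return (p-E[:3,3])@E[:3,:3]
E
python3 - <<'E'
from h import *
np.set_printoptions(suppress=True,precision=1)
im,d=bot.read_camera("top");cv2.imwrite("pics/top.png",im[...,::-1]);np.save("d.npy",d);np.save("im.npy",im)
im2,_=bot.read_camera("scene");cv2.imwrite("pics/scene.png",im2[...,::-1])
for n in ["crate","cover_left","cover_left_back","cover_left_front","jar_gripper","scoop","bag_clip","coffee_jar","canister","mug","pepper_mill","tea_tin","spoon"]:
    for f in bot.find_in("top",n)[:3]: print(n,round(f["conf"],2),np.array(f["centre"]),w("top",[f["centre"]],d)[0])
print(bot.sense())
E
```

```text
crate 0.95 [248.5 306.6] [581.3  51.7  82.4]
crate 0.38 [255.6 258. ] [559.  152.4  81.6]
crate 0.35 [261.9 352.5] [560.2 -46.3  79.2]
cover_left 0.98 [256.  257.1] [557.7 154.   83.4]
cover_left 0.51 [164.9 278.6] [750.1 123.3 116.3]
cover_left_back 0.6 [259.9 254.6] [549.9 159.1  78.8]
cover_left_front 0.69 [257.4 258.8] [555.1 150.2  83.2]
cover_left_front 0.6 [166.  279.6] [755.4 123.4  94.4]
cover_left_front 0.32 [259.  354.4] [566.1 -49.8  82.2]
jar_gripper 0.57 [219.8 306.9] [653.3  57.8  42.5]
jar_gripper 0.2 [257.  302.6] [562.3  58.5  84.5]
scoop 0.76 [220.  255.2] [652.  175.7  13. ]
bag_clip 0.56 [224.1 349.8] [654.4 -37.3  26.1]
bag_clip 0.41 [221.6 308.5] [648.7  53.9  45.7]
coffee_jar 0.74 [210.1 199.4] [631.1 271.1 151.5]
canister 0.78 [216.3 441.6] [ 657.3 -220.6  135.8]
mug 0.79 [261.1 167.9] [544.9 366.1   5.2]
mug 0.27 [221.2 306.1] [649.5  59.3  44.4]
pepper_mill 0.93 [168.3 277.4] [749.  127.3  97.1]
tea_tin 0.73 [171.5 347.7] [762.  -24.2  69.4]
tea_tin 0.44 [221.8 307.7] [649.9  55.9  38.4]
spoon 0.83 [291.6 428.6] [ 518.1 -222.3    5.7]
{'time': 0.75, 'joints': array([ 1.2,  0. ,  0.1,  1.6, -0. ,  1.4]), 'qd': array([-0.,  0.,  0.,  0., -0., -0.]), 'tau': array([ -0. , -33.9,  32. ,   0. ,  -0. ,   0. ]), 'tool_pos': array([151. , 502.8, 404.7]), 'orientation': array([3.1, 0. , 2.8]), 'force': array([ 0. , -1.2, -0.5]), 'torque': array([ 0.,  0., -0.]), 'finger_force': 0.0, 'grip_width': 85.75068154574}
```

View pics/top.png

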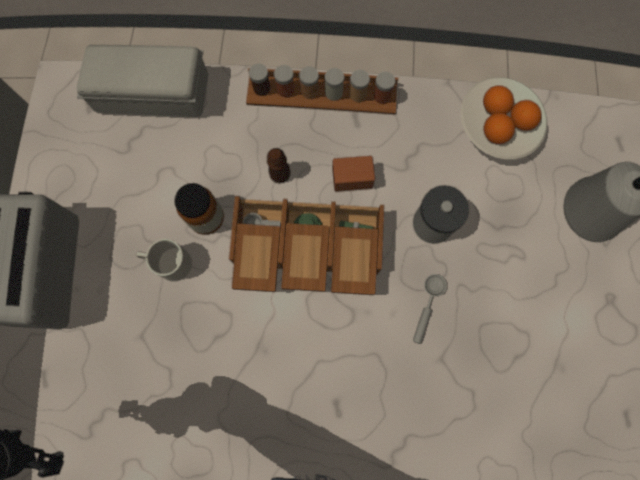

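View pics/scene.png

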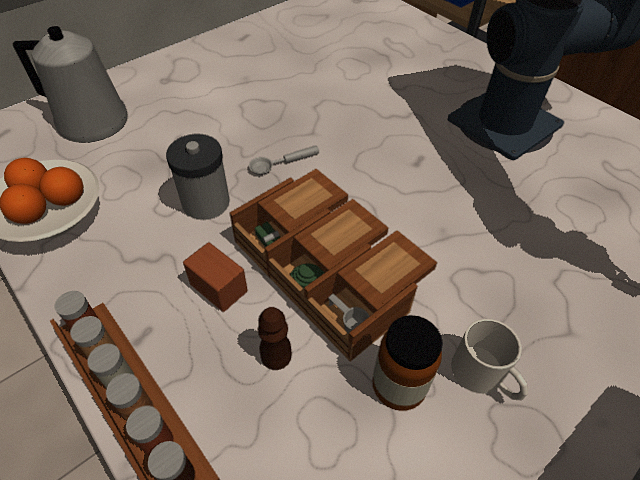

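The top view shows the round green ribbed cone in the middle bay (row 220, col 306), the scoop in the left bay (220, 255) and the green bar clip in the right bay (226, 350). The scene view agrees. Next I fit the crate pose and the cover positions to the depth.

```bash
cat > fit.py <<'E'
from h import *
from scipy.optimize import differential_evolution
def fit(d,cam="top"):
    P=cloud(cam,d).reshape(-1,3)
    P=P[(d.ravel()>0)&(abs(P[:,0]-590)<150)&(abs(P[:,1]-52)<190)&(P[:,2]<100)]
    P=P[(P[:,2]>50)|((P[:,2]<12))]
    def model(v):
        x,y,a,q1,q2,q3=v;c,s=np.cos(a),np.sin(a)
        dx,dy=P[:,0]-x,P[:,1]-y;u=c*dx+s*dy;t=-s*dx+c*dy
        h=np.zeros(len(P));ins=(abs(u)<70)&(abs(t)<161)
        h[ins]=10;h[ins&(abs(u)>60)]=60
        for k in(-156,-52,52,156): h[ins&(abs(t-k)<5)]=84
        for k,q in((104,q1),(0,q2),(-104,q3)): h[(abs(u+q)<70)&(abs(t-k)<46)]=82
        return h
    cost=lambda v:np.minimum(abs(model(v)-P[:,2]),15).mean()
    r=differential_evolution(cost,[(540,650),(20,85),(-.2,.2)]+[(-.01,105)]*3,seed=1,popsize=20,maxiter=250,tol=1e-6)
    return r.x,r.fun
if __name__=="__main__":
    np.set_printoptions(suppress=True,precision=3)
    d=np.load("d.npy");v,f=fit(d);print(v,f)
    x,y,a=v[:3];c,s=np.cos(a),np.sin(a)
    for k,q in zip((104,0,-104),v[3:]):
        for n,u in(("front",-70-q),("back",70-q),("bay",25)): print(k,n,x+c*u-s*k,y+s*u+c*k)
    P=cloud("top",d);im=np.load("im.npy")
    cv2.imwrite("pics/crop.png",cv2.resize(im[185:305,220:395,::-1],None,fx=4.5,fy=4.5,interpolation=cv2.INTER_CUBIC))
    # canister/jar extents near
    for n,cx,cy in(("jar",631,271),("can",657,-220),("mill",749,127),("tin",762,-24),("mug",545,366)):
        m=(P[...,2]>30)&(abs(P[...,0]-cx)<75)&(abs(P[...,1]-cy)<75)&~((P[...,0]<690)&(abs(P[...,1]-52)<175))
        Q=P[m];print(n,Q.min(0),Q.max(0))
    print(bot.get_calibration("top"))
E
python3 fit.py
```

```text
[620.361  54.37    0.01   61.946  55.011  55.056] 2.7491962807102475
104 front 487.4214719385632 157.0966819220816
104 back 627.4150059847491 158.44220236391388
104 bay 644.3600994147113 158.6050668115765
0 front 495.35542819193853 53.168134087319096
0 back 635.3489622381244 54.513654529151395
0 bay 645.3596288857867 54.60987009155269
-104 front 496.31010433379987 -50.8274937316962
-104 back 636.3036383799857 -49.4819732898639
-104 bay 646.3591583568622 -49.38532662847112
jar [556.225 247.868  30.219] [688.926 345.782 154.486]
can [ 627.479 -277.182   30.203] [ 725.211 -176.724  153.566]
mill [745.003 107.715  30.494] [787.102 156.075 136.303]
tin [690.054 -85.442  30.022] [803.643  11.654  77.995]
mug [500.291 291.031  30.061] [619.987 426.505 151.491]
{'K': array([[559.261,   0.   , 326.46 ],
       [  0.   , 559.261, 238.794],
       [  0.   ,   0.   ,   1.   ]]), 'k1': -0.17100334201843426, 'extrinsics': array([[   0.07 ,   -0.998,    0.004,  -31.257],
       [  -0.975,   -0.069,   -0.212,  608.15 ],
       [   0.212,    0.01 ,   -0.977, 1131.196],
       [   0.   ,    0.   ,    0.   ,    1.   ]])}
```

View pics/crop.png

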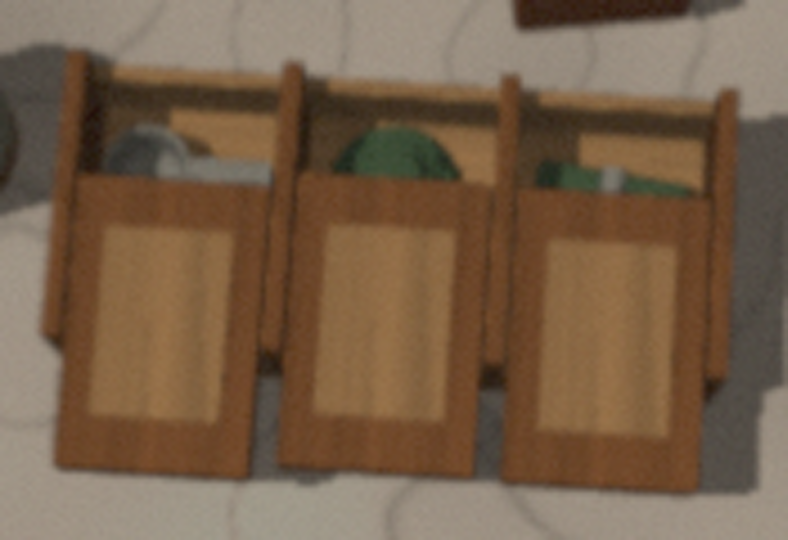

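The crop confirms it: the scoop is left, the ribbed round cone is in the middle (crop 400, 155), and the clip with straight bars is right. So I open the middle cover and shut the left and right ones.

Run:
```python
from station import bot
import numpy as np
from scipy.spatial.transform import Rotation as R
s=bot.sense();o=s["orientation"];M=R.from_euler("xyz",o).as_matrix();print(o,M.round(3),bot.tip_extent)
for t in(0,np.pi/2,-np.pi/2,np.pi,):
    T=R.from_euler("z",t).as_matrix()@np.diag([1,-1,-1]);print(t,(R.from_matrix(T@M.T)).as_rotvec().round(3))
```

```text
[3.14153752e+00 3.96296329e-05 2.84980724e+00] [[-0.958  0.288  0.   ]
 [ 0.288  0.958  0.   ]
 [-0.     0.    -1.   ]] 173.4
0 [ 0.    0.   -2.85]
1.5707963267948966 [-0.     0.    -1.279]
-1.5707963267948966 [-0.    -0.     1.863]
3.141592653589793 [-0.     0.     0.292]
```

Emit:
arm_command(angular=[[0,0,0.05],[0,0,0.1],[0,0,0.15],[0,0,0.2],[0,0,0.25],[0,0,0.292],[0,0,0.292],[0,0,0.292]], travel=[[45,-40,0],[90,-79,0],[135,-119,0],[180,-158,0],[225,-198,0],[270,-237,0],[315,-277,0],[360,-316,0]], hand=[0,0,0,0,0,0,0,0])

```text
time: 1.75
tool_pos: [512.3, 185.2, 405.0]
orientation: [3.141, 0.001, 3.142]
force: [0.7, 0.6, 1.1]
grip_width: -0.1
finger_force: 0.0
```

Emit:
arm_command(angular=[[0,0,0],[0,0,0],[0,0,0],[0,0,0],[0,0,0],[0,0,0],[0,0,0],[0,0,0]], travel=[[40,-35,0],[80,-70,0],[110,-100,0],[140,-124,0],[151,-132,0],[151,-132,0],[151,-132,0],[151,-132,0]], hand=[0,0,0,0,0,0,0,0])

```text
time: 2.75
tool_pos: [661.5, 55.6, 405.2]
orientation: [3.141, 0.0, -3.14]
force: [-0.4, 0.5, 0.7]
grip_width: -0.0
finger_force: 0.0
```

Run:
```python
from fit import *
np.set_printoptions(suppress=True,precision=2)
s=bot.sense();print(s["time"],s["tool_pos"],s["orientation"],s["joints"],s["grip_width"],s["force"])
im,d=bot.read_camera("wrist");cv2.imwrite("pics/wrist.png",im[...,::-1])
v,f=fit(d,"wrist");print(v,f)
for n in("jar_gripper","bag_clip"):
  for q in bot.find_in("wrist",n)[:2]: print(n,q["conf"],q["centre"],w("wrist",[q["centre"]],d))
```

```text
2.75 [661.45  55.62 405.19] [ 3.14  0.   -3.14] [-0.02  0.43  0.56  1.69  0.   -0.02] -0.0438480038960862 [-0.38  0.49  0.72]
[619.38  53.63   0.01  39.96  50.53  42.61] 1.72378937460968
jar_gripper 0.93 [202.0, 325.4] [[651.36  56.33  42.53]]
bag_clip 0.88 [198.4, 201.5] [[649.85 -45.65  33.92]]
```

View pics/wrist.png

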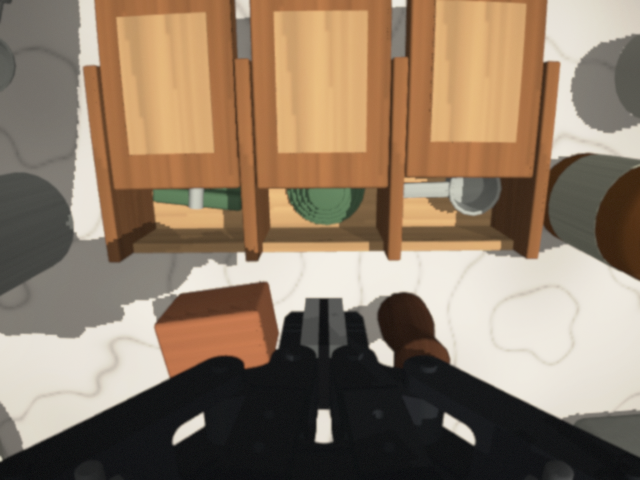

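The wrist view shows the ribbed cone in the middle bay (row 202, col 325), with the clear slot behind its cover. I lower the shut fingertips into that slot, above the 60 mm wall.

Emit:
arm_command(angular=[[0,0,0],[0,0,0],[0,0,0],[0,0,0],[0,0,0],[0,0,0],[0,0,0],[0,0,0]], travel=[[2,0,-40],[2,0,-80],[2,0,-110],[2,0,-135],[2,0,-155],[2,0,-164],[2,0,-164],[2,0,-164]], hand=[0,0,0,0,0,0,0,0])

```text
time: 3.9
tool_pos: [664.5, 54.9, 242.2]
orientation: [-3.142, 0.002, -3.141]
force: [0.1, -0.1, 1.1]
grip_width: -0.4
finger_force: 0.0
```

Emit:
arm_command(angular=[[0,0,0],[0,0,0],[0,0,0],[0,0,0],[0,0,0],[0,0,0],[0,0,0],[0,0,0]], travel=[[-4,0,0],[-8,0,0],[-14,0,0],[-22,0,0],[-30,0,0],[-38,0,0],[-46,0,0],[-50,0,0]], hand=[0,0,0,0,0,0,0,0])

```text
time: 4.9
tool_pos: [613.5, 54.6, 240.9]
orientation: [-3.141, 0.0, -3.142]
force: [1.9, -0.8, -0.6]
grip_width: -0.0
finger_force: 1.1
```

Emit:
arm_command(angular=[[0,0,0],[0,0,0],[0,0,0],[0,0,0],[0,0,0],[0,0,0],[0,0,0],[0,0,0]], travel=[[-2,0,0],[-4,0,0],[-6,0,0],[-8,0,0],[-9,0,0],[-10,0,0],[-10,0,0],[-10,0,0]], hand=[0,0,0,0,0,0,0,0])

```text
time: 5.9
tool_pos: [604.0, 54.9, 240.7]
orientation: [3.141, -0.0, -3.141]
force: [1.4, -0.3, 1.5]
grip_width: -0.3
finger_force: 0.8
```

Run:
```python
from fit import *
np.set_printoptions(suppress=True,precision=2)
s=bot.sense();print(s["time"],s["tool_pos"],s["force"])
```

```text
5.9 [603.96  54.95 240.67] [ 1.37 -0.3   1.52]
```

Emit:
arm_command(angular=[[0,0,0],[0,0,0],[0,0,0],[0,0,0],[0,0,0],[0,0,0],[0,0,0],[0,0,0]], travel=[[-0.5,0,0],[-1,0,0],[-1.5,0,0],[-2,0,0],[-2.5,0,0],[-3,0,0],[-3,0,0],[-3,0,0]], hand=[0,0,0,0,0,0,0,0])

```text
time: 6.9
tool_pos: [601.0, 54.9, 240.7]
orientation: [3.141, -0.0, -3.141]
force: [1.0, -0.3, 1.0]
grip_width: 0.3
finger_force: 0.8
```

Emit:
arm_command(angular=[[0,0,0],[0,0,0],[0,0,0],[0,0,0],[0,0,0],[0,0,0],[0,0,0],[0,0,0]], travel=[[-0.5,0,0],[-1,0,0],[-1.5,0,0],[-2,0,0],[-2,0,0],[-2,0,0],[-2,0,0],[-2,0,0]], hand=[0,0,0,0,0,0,0,0])

```text
time: 7.9
tool_pos: [599.2, 54.9, 240.7]
orientation: [3.141, 0.001, -3.141]
force: [4.1, 1.6, -0.9]
grip_width: 0.1
finger_force: 2.0
```

Emit:
arm_command(angular=[[0,0,0],[0,0,0],[0,0,0],[0,0,0],[0,0,0],[0,0,0],[0,0,0],[0,0,0]], travel=[[-0.5,0,0],[-1,0,0],[-1.5,0,0],[-1.5,0,0],[-1.5,0,0],[-1.5,0,0],[-1.5,0,0],[-1.5,0,0]], hand=[0,0,0,0,0,0,0,0])

```text
time: 8.9
tool_pos: [598.7, 54.8, 240.8]
orientation: [3.141, 0.004, -3.141]
force: [7.4, 1.4, -3.3]
grip_width: 0.0
finger_force: 3.7
```

The cover has met its stop: the force rose and the motion stalled at about x = 599. Now I back off, rise and move to the front of the left cover.

Emit:
arm_command(angular=[[0,0,0],[0,0,0],[0,0,0],[0,0,0],[0,0,0],[0,0,0],[0,0,0],[0,0,0]], travel=[[10,0,0],[10,0,30],[5,5,60],[-25,25,70],[-60,50,70],[-95,77,70],[-125,98,70],[-137,102,70]], hand=[0,0,0,0,0,0,0,0])

```text
time: 9.9
tool_pos: [458.6, 157.4, 310.2]
orientation: [-3.14, -0.003, -3.139]
force: [0.5, -0.4, -0.5]
grip_width: 0.0
finger_force: 0.0
```

Emit:
arm_command(angular=[[0,0,0],[0,0,0],[0,0,0],[0,0,0],[0,0,0],[0,0,0],[0,0,0],[0,0,0]], travel=[[0,0,0],[0,0,-20],[0,0,-45],[0,0,-65],[0,0,-70],[0,0,-70],[5,0,-70],[10,0,-70]], hand=[0,0,0,0,0,0,0,0])

```text
time: 10.9
tool_pos: [471.5, 156.8, 241.8]
orientation: [3.141, 0.002, -3.142]
force: [0.0, 0.2, 0.1]
grip_width: 0.2
finger_force: 0.0
```

Emit:
arm_command(angular=[[0,0,0],[0,0,0],[0,0,0],[0,0,0],[0,0,0],[0,0,0],[0,0,0],[0,0,0]], travel=[[6,0,0],[14,0,0],[24,0,0],[34,0,0],[44,0,0],[53,0,0],[58,0,0],[60,0,0]], hand=[0,0,0,0,0,0,0,0])

```text
time: 11.9
tool_pos: [530.8, 156.8, 240.5]
orientation: [3.142, -0.0, -3.141]
force: [-2.1, 2.8, -0.2]
grip_width: -0.2
finger_force: 1.0
```

Emit:
arm_command(angular=[[0,0,0],[0,0,0],[0,0,0],[0,0,0],[0,0,0],[0,0,0],[0,0,0],[0,0,0]], travel=[[0.5,0,0],[1,0,0],[2,0,0],[3,0,0],[4,0,0],[4.5,0,0],[5,0,0],[5,0,0]], hand=[0,0,0,0,0,0,0,0])

```text
time: 12.9
tool_pos: [535.6, 156.7, 240.6]
orientation: [-3.141, -0.0, -3.142]
force: [-2.7, 0.8, -2.2]
grip_width: -0.1
finger_force: 0.9
```

Emit:
arm_command(angular=[[0,0,0],[0,0,0],[0,0,0],[0,0,0],[0,0,0],[0,0,0],[0,0,0],[0,0,0]], travel=[[0.5,0,0],[1,0,0],[1.5,0,0],[2,0,0],[2.5,0,0],[3,0,0],[3,0,0],[3,0,0]], hand=[0,0,0,0,0,0,0,0])

```text
time: 13.9
tool_pos: [537.2, 156.8, 240.6]
orientation: [-3.141, -0.004, -3.141]
force: [-7.5, -0.2, 2.1]
grip_width: -0.0
finger_force: 3.8
```

The left cover is shut. Next is the right one.

Emit:
arm_command(angular=[[0,0,0],[0,0,0],[0,0,0],[0,0,0],[0,0,0],[0,0,0],[0,0,0],[0,0,0]], travel=[[-12,0,0],[-20,0,30],[-35,0,65],[-50,-40,70],[-60,-90,70],[-70,-140,70],[-70,-185,70],[-70,-208,70]], hand=[0,0,0,0,0,0,0,0])

```text
time: 14.9
tool_pos: [468.8, -53.6, 311.9]
orientation: [-3.139, 0.005, 3.139]
force: [0.4, -0.3, -0.4]
grip_width: 0.1
finger_force: 0.0
```

Emit:
arm_command(angular=[[0,0,0],[0,0,0],[0,0,0],[0,0,0],[0,0,0],[0,0,0],[0,0,0],[0,0,0]], travel=[[0,0,0],[0,0,-20],[0,0,-45],[0,0,-65],[0,0,-70],[0,0,-70],[4,0,-70],[8,0,-70]], hand=[0,0,0,0,0,0,0,0])

```text
time: 15.9
tool_pos: [477.4, -51.3, 241.8]
orientation: [-3.141, 0.002, -3.141]
force: [0.8, 0.5, 0.1]
grip_width: -0.1
finger_force: 0.0
```

Emit:
arm_command(angular=[[0,0,0],[0,0,0],[0,0,0],[0,0,0],[0,0,0],[0,0,0],[0,0,0],[0,0,0]], travel=[[6,0,0],[14,0,0],[24,0,0],[34,0,0],[43,0,0],[50,0,0],[54,0,0],[55,0,0]], hand=[0,0,0,0,0,0,0,0])

```text
time: 16.9
tool_pos: [531.7, -51.1, 240.5]
orientation: [3.141, -0.0, -3.141]
force: [-2.0, 1.7, 1.0]
grip_width: 0.2
finger_force: 1.0
```

Emit:
arm_command(angular=[[0,0,0],[0,0,0],[0,0,0],[0,0,0],[0,0,0],[0,0,0],[0,0,0],[0,0,0]], travel=[[0.5,0,0],[1,0,0],[2,0,0],[3,0,0],[4,0,0],[4.5,0,0],[5,0,0],[5,0,0]], hand=[0,0,0,0,0,0,0,0])

```text
time: 17.9
tool_pos: [536.6, -51.3, 240.6]
orientation: [-3.141, -0.0, -3.141]
force: [-2.3, 0.6, -1.5]
grip_width: 0.4
finger_force: 0.9
```

Emit:
arm_command(angular=[[0,0,0],[0,0,0],[0,0,0],[0,0,0],[0,0,0],[0,0,0],[0,0,0],[0,0,0]], travel=[[0.5,0,0],[1,0,0],[1.5,0,0],[2,0,0],[2.5,0,0],[3,0,0],[3.5,0,0],[3.5,0,0]], hand=[0,0,0,0,0,0,0,0])

```text
time: 18.9
tool_pos: [539.0, -51.2, 240.6]
orientation: [-3.141, -0.003, -3.142]
force: [-5.9, 0.1, 1.8]
grip_width: 0.1
finger_force: 3.3
```

Emit:
arm_command(angular=[[0,0,0],[0,0,0],[0,0,0],[0,0,0],[0,0,0],[0,0,0],[0,0,0],[0,0,0]], travel=[[-12,0,0],[-25,0,20],[-50,0,60],[-80,0,100],[-120,0,130],[-150,0,130],[-150,0,130],[-150,0,130]], hand=[0,0,0,0,0,0,0,0])

```text
time: 19.9
tool_pos: [390.6, -51.4, 371.0]
orientation: [-3.141, 0.003, 3.142]
force: [-0.1, -0.6, -1.0]
grip_width: 0.0
finger_force: 0.0
```

Run:
```python
from fit import *
np.set_printoptions(suppress=True,precision=3)
im,d=bot.read_camera("top");cv2.imwrite("pics/end.png",im[...,::-1])
print(fit(d))
d0=np.load("d.npy")
for n in["jar_gripper","coffee_jar","canister","mug","pepper_mill","tea_tin","spoon"]:
    for f in bot.find_in("top",n)[:1]: print(n,round(f["conf"],2),np.array(f["centre"]))
```

```text
(array([620.507,  54.344,   0.009,   1.294, 101.978,   1.192]), np.float64(2.5125193105143864))
jar_gripper 0.91 [227.5 304.1]
coffee_jar 0.94 [208.7 200.1]
mug 0.98 [258.9 168.8]
pepper_mill 0.84 [167.8 278.2]
tea_tin 0.8 [170.7 350.4]
spoon 0.91 [288.4 432.7]
```

View pics/end.png

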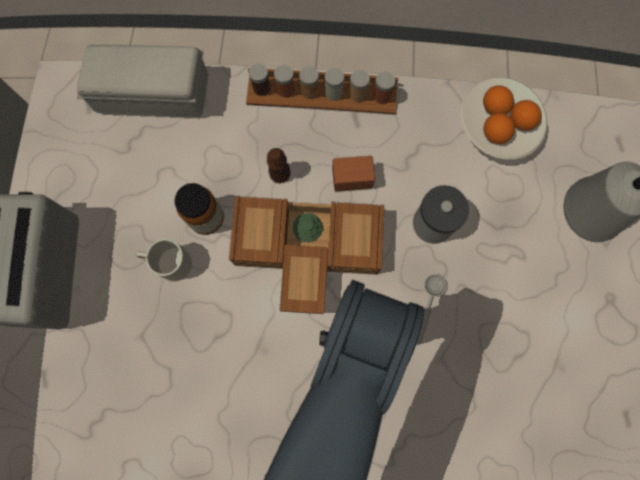

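The final view shows the middle cover fully open with the cone visible (row 228, col 305). Both outer covers are flush and nothing around the crate has moved.

```bash
python3 -c "
from station import bot
print(bot.hand_in())"
```

```text
the job is handed in; nothing more can be done
None
```

I handed the job in: the middle cover, over the cone-shaped jar gripper, is pushed fully open to its stop, the left and right covers are shut, and nothing else appears to have moved in the final picture; no verdict came back.

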